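Feel the end float of a polishing spindle and centre it

TASK

Check the end float of the bench polishing head: take the steel knob on the end of its spindle, gently pull the spindle straight out until you feel it come up against its outer stop, then gently push it in until you feel the inner stop. Then leave the spindle standing midway between those two stops and let go; do not force the stops, and leave the amber, the scriber and the bead tray where they are.

Things in the scene. Friction and masses are not known exactly. Their poses are not given: they have to be found in the camera images.
- headstock: Grey bench polishing head, bolted down. Origin: centre of its underside on the bench. Its x axis is parallel to the level spindle, whose centre line is 80 mm up; -x is the knob end, +x the felt wheel end. Base plate 150 x 110 x 14 mm; housing 120 (x) x 64 x 52 mm, top 106 mm up, with a 38 mm nose at each end.
- nose (a point): Centre of the fixed nose face at the knob end, where the shaft comes out, 68 mm from the headstock's middle, 80 mm up. Behind it sit the bearings, unseen and up to 6 mm farther in or out from one head to the next, so the stops can only be felt. They are springy thrust washers, alike at both ends: about 4 N per mm of further travel. Press them with 5 to 12 N; 20 N spoils them.
- knob (a point): Centre of the plain steel pull knob on the spindle's end, 80 mm up: a cylinder of 30 mm diameter, 28 mm long, 40 to 72 mm of bare 14 mm shaft between it and the nose. Axes as the headstock: -x is outward (pull), +x inward (push). It only slides along x, does not turn, and stays where left; friction about 1.5 N between the stops, which lie 10 to 20 mm apart.
- amber (a point): Centre of a loose lump of amber, 52 mm across and 28 mm high, lying on the bench; leave it alone.
- scriber: Loose wooden-handled scriber, 150 mm long, lying on the bench along its own x axis, origin on its underside; leave it alone.
- bead_tray: Loose clear tray of beads, 110 x 80 x 25 mm, origin at the centre of its underside; leave it alone.

How it is judged:
On the way, in this order (a step that is already met when the one before it is completed fails the run):
1. the spindle is pulled out and held against its outer stop with at least 3 N (value of joint spindle above 0.0065 m and value of joint washers above 0.0008 m), for 0.1 s.
2. the spindle is pushed in and held against its inner stop with at least 3 N (value of joint spindle below -0.0065 m and value of joint washers below -0.0008 m), for 0.1 s.
At the end, for the whole second after the job is handed in: The spindle rests, released, within 2 mm of the middle between its two stops (value of joint spindle between -0.002 and 0.002 m and velocity of joint spindle between -0.003 and 0.003 m/s); the robot touches nothing.
It fails at once if a stop is loaded with more than 20 N (value of joint washers above 0.005 m or value of joint washers below -0.005 m).
It fails at once if the amber, the scriber or the bead tray is moved by more than 20 mm (distance of any of amber, scriber, bead_tray from where it was at the start of the episode above 0.02 m).
It also fails if it takes over 64 s, if anything falls off the work surface, if the arm or the gripper's body presses on something with over 40 N, if the wrist force passes 120 N, or if a joint passes its speed limit or range.

ROBOT

A 6-joint arm with a two-finger parallel gripper is mounted at the origin on the work surface. World frame = base frame: x ahead of the robot, y to its left, z up, the work surface at z = 0. Lengths are in m, angles in rad, forces in N, time in s.
With the tool pointing down it reaches from about 0.225 to 0.875 m from the base axis. Payload 3.4 kg.
Tool frame: the origin (TCP) lies between the finger pads; the fingertips stand 17 mm ahead of it and the grasp point (between the pads) lies 2 mm behind it; y points along the fingers, z is the direction in which the jaws open and shut, and the axes are right-handed (so a half turn about y gives the same grasp; the last joint's range is limited). The gripper opens to 85 mm and grips with 20 to 120 N. Pads are 22 mm wide; open, the fingers measure 114 mm over their backs; the gripper's body (76 mm by 85 mm) begins 54 mm behind the grasp point. The pads swing forward as they close: fully open they stand 13 mm farther back than shut.
Start: joints at [-1.44, 0.276, 1.505, -0, 1.361, -0.121], TCP at [0.143, -0.557, 0.248] pointing down, gripper open.
Joint ranges: [-2.89, 2.89], [-0.75, 2.08], [0.22, 2.7], [-1.18, 4.32], [0.11, 2.71], [-2.7, 2.7]. Speed limits (rad/s): [2.57, 2.57, 3.14, 3.14, 3.14, 3.14].

INTERFACE

Orientations are given as a unit quaternion [w, x, y, z].
In Python, from rig import manip, get_image, camera_model, sign_off, spot_in, silhouettes, spot_point gives the robot as it stands.
- The arm moves only by the tool jog_arm, never from a script. Its argument "targets" is a list of rows, each a list of 3 entries, a list of its own where there are three numbers: the finger opening in m, from 0 to 0.0854, then the shift along the world's x, y, z in m, then the turn about the world's z in rad. In form: [[claw, [x, y, z], spin], ...]. A call has 1 to 10 rows; each row shifts and turns the commanded pose from where the row before left it; what a row does not reach is not made up. A row lasts 1/8 s, in which the tool goes at most 62.5 mm and 10.7 degrees, less where a joint would pass 70% of its speed; a pose out of reach is approached as far as the arm can. A call with a gripper value outside its range is refused whole. The fingers move at their own pace and stop on an object; "force" is the grip in N (left out, the last holds). Time passes only in rows, so rows that do not move let the fingers close. It gives the time, the measured TCP pose, the force and the opening at its end, in the units of the state.
- manip.get_state(): the state, without advancing time (a new reading comes with each control period).
- get_image(name): name is "scene" or "top" or "wrist"; returns (picture, depth): 400x640x3 uint8, red, green, blue; 400x640 float32, m along the optical axis (not along the pixel's ray), 0 where there is no reading.
- camera_model(name): a dict with "mtx" (3x3 intrinsics, pixels), "world_from_camera" (4x4, takes a point from camera to world coordinates). Camera axes: x right, y up, looking along -z (the intrinsics and any distortion apply to the point x, -y, -z); pixel columns grow to the right and rows downward; lengths in m; the calibration is good to about 2 mm. A picture is of the moment at which its call begins: read the wrist's pose just before it. camera_model takes no time and is no camera call; for the wrist camera it gives the pose at the moment of the call.
- sign_off(): hands the job in, once; it reports no verdict.
Trained networks look in the newest picture that a camera, given by its name, has taken for a name from the list of things; names that differ only in an ending like _2 or _b are one class to them, and where a whole thing is asked for, a point or a joint stands for the part that bears it (a point fixed in the world has none). Each returns a list of dicts, best first, with "score" (0 to 1); they miss things now and then, are a little off and sometimes report something else, mostly with a low value. They report only what shows in the picture. A call takes as long as a camera call.
- spot_in(name, camera): "position" ([column, row] in pixels, amid what is visible of it).
- silhouettes(name, camera): "mask" (400x640 bool, what is visible of it) and "position" ([column, row] in pixels, amid what is visible of it).
- spot_point(name, camera): "position" ([column, row] in pixels: a listed point, or the origin of a listed thing).
The state is a dict: "clock": time; "qpos": joint angles; "qd": joint speeds; "effort": joint torques, N m; "position": TCP position; "ee_rot": TCP orientation; "contact_force": force on the tool from outside, world axes, zero at the start; "moment": the same for the moment, N m; "width": finger opening in m.
Only numpy, scipy, OpenCV 4.12 (cv2) and the standard library are available. Lean on these libraries where they do the work, as an engineer would, in place of code of your own. Each camera call takes 0.05 s, during which the arm holds its last target.

## Working session

There is one attempt and no reset: what is moved stays moved. The work goes in short steps, Python scripts to look and compute and a tool call to move; the robot and the scene stay as the last step left them, time stands still between calls to the robot, and variables do not carry over. Pictures are saved under pics/ and viewed, and the job is handed in when it is done.

Besides the shell and the picture viewer there is one more tool, called after "Call:" as name([rows], argument=value, ...), one row to a line, values as JSON. jog_arm: Moves the arm, as the interface text tells. Its arguments: {"type":"object","properties":{"targets":{"type":"array","items":{"type":"array"}},"force":{"type":"number"}},"required":["targets"]}

```bash
mkdir -p pics; cat > h.py <<'E'
from rig import manip, get_image, camera_model, sign_off, spot_in, silhouettes, spot_point
import numpy as np, cv2
def ray(cam,px,M=None):
    m=M or camera_model(cam); K=np.array(m["mtx"]); T=np.array(m["world_from_camera"])
    d=np.array([(px[0]-K[0,2])/K[0,0],-(px[1]-K[1,2])/K[1,1],-1.0])
    return T[:3,3],T[:3,:3]@d
def at_z(cam,px,z,M=None):
    o,d=ray(cam,px,M); return o+d*(z-o[2])/d[2]
def save(img,name): cv2.imwrite('pics/'+name,img[:,:,::-1])
E
python3 - <<'E'
from h import *
s=manip.get_state(); print({k:np.round(v,3) for k,v in s.items()})
for c in("scene","top"):
    im,d=get_image(c); save(im,c+'0.png'); np.save(c+'d.npy',d)
    print(c,{k:np.round(v,3) for k,v in camera_model(c).items() if k!='x'})
    for n,z in(("nose",.08),("knob",.08),("headstock",0),("amber",.014),("scriber",0),("bead_tray",0)):
        for r in spot_point(n,c)[:2]: print(n,round(r["score"],2),np.round(r["position"],1),np.round(at_z(c,r["position"],z),4))
E
```

```text
{'clock': np.float64(0.0), 'qpos': array([-1.44 ,  0.277,  1.506,  0.   ,  1.361, -0.121]), 'qd': array([ 0.001,  0.001,  0.001, -0.002, -0.   ,  0.001]), 'effort': array([ 1.0000e-03, -4.1677e+01, -2.4580e+01, -0.0000e+00,  1.1000e-02,
       -0.0000e+00]), 'position': array([ 0.143, -0.556,  0.247]), 'ee_rot': array([ 0.089, -0.089,  0.702, -0.701]), 'contact_force': array([-0.426,  0.591, -0.809]), 'moment': array([ 0.014,  0.021, -0.036]), 'width': np.float64(0.085)}
scene {'mtx': array([[520.437,   0.   , 321.764],
       [  0.   , 520.437, 202.385],
       [  0.   ,   0.   ,   1.   ]]), 'world_from_camera': array([[-0.821, -0.438,  0.366,  0.994],
       [ 0.571, -0.634,  0.522,  0.659],
       [ 0.003,  0.638,  0.77 ,  1.   ],
       [ 0.   ,  0.   ,  0.   ,  1.   ]])}
nose 0.59 [301.9 199.1] [0.5887 0.0008 0.08  ]
knob 0.91 [272.9 192.3] [ 0.6329 -0.0549  0.08  ]
headstock 0.86 [327.4 230.3] [0.557  0.0595 0.    ]
amber 0.64 [286.2 132. ] [ 0.4619 -0.2736  0.014 ]
scriber 0.7 [226.8 163.9] [ 0.6504 -0.2716  0.    ]
bead_tray 0.95 [405.1 358.8] [0.6133 0.4088 0.    ]
top {'mtx': array([[493.103,   0.   , 327.29 ],
       [  0.   , 493.103, 195.287],
       [  0.   ,   0.   ,   1.   ]]), 'world_from_camera': array([[ 0.006,  0.98 , -0.197,  0.331],
       [-1.   ,  0.004, -0.012,  0.054],
       [-0.011,  0.197,  0.98 ,  1.236],
       [ 0.   ,  0.   ,  0.   ,  1.   ]])}
nose 0.84 [354.9 182.8] [0.5934 0.0025 0.08  ]
knob 0.93 [372.3 163.1] [ 0.6424 -0.0398  0.08  ]
knob 0.53 [355.2 183.4] [0.5919 0.0018 0.08  ]
headstock 0.82 [326.6 203.1] [0.5582 0.0713 0.    ]
amber 0.71 [461.3 239. ] [ 0.4665 -0.2631  0.014 ]
scriber 0.91 [458.5 168.1] [ 0.6513 -0.2682  0.    ]
bead_tray 0.83 [194.7 182. ] [0.6123 0.412  0.    ]
```

View pics/scene0.png

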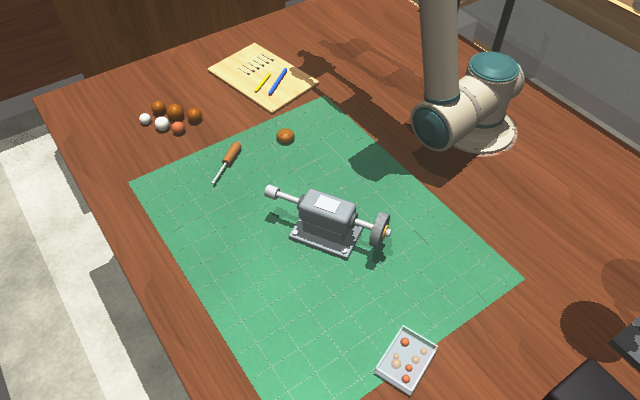

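View pics/top0.png

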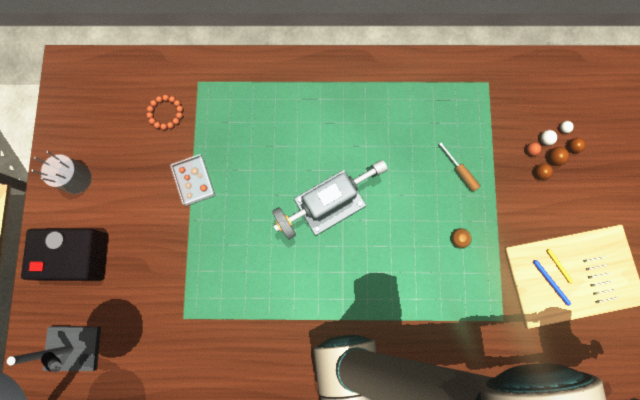

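The top picture shows the knob at about (380,167), the nose near (357,182) and the wheel at about (285,222). The scriber (460,165) and the amber (461,238) are well clear. The network's knob point in top is off, so I'll refine it with masks and depth.

```bash
python3 - <<'E'
from h import *
for c in("top","scene"):
    im,d=get_image(c)
    M=camera_model(c);K=np.array(M["mtx"]);T=np.array(M["world_from_camera"])
    r=silhouettes("headstock",c)
    vv,uu=np.mgrid[:400,:640]
    P=np.stack([(uu-K[0,2])/K[0,0]*d,-(vv-K[1,2])/K[1,1]*d,-d],-1)@T[:3,:3].T+T[:3,3]
    np.save(c+'P.npy',P)
    m=(d>0)&(P[...,2]>0.06)&(P[...,2]<0.13)&(P[...,0]>.4)&(P[...,0]<.75)&(abs(P[...,1])<.25)
    q=P[m]; print(c,m.sum())
    # thin points: beyond nose on knob side
    mu=np.array([.555,.065]);
    a=np.deg2rad(-58)
    for it in range(4):
        ax=np.array([np.cos(a),np.sin(a)]); n=np.array([-ax[1],ax[0]])
        s=(q[:,:2]-mu)@ax; t=(q[:,:2]-mu)@n
        ok=abs(t)<.03
        sk=ok&(s>.085)
        bins=np.arange(-.16,.2,.01)
        # long axis via medians of far ends
        tt=[(b+.005,np.median(t[ok&(s>=b)&(s<b+.01)]),t[ok&(s>=b)&(s<b+.01)].min(),t[ok&(s>=b)&(s<b+.01)].max(),q[ok&(s>=b)&(s<b+.01),2].max(),(ok&(s>=b)&(s<b+.01)).sum()) for b in bins if (ok&(s>=b)&(s<b+.01)).sum()>3]
        tt=np.array(tt); p=np.polyfit(tt[:,0],tt[:,1],1); a+=np.arctan(p[0]); mu=mu+n*p[1]
    print(np.rad2deg(a),mu); print(np.round(tt,4))
    cy,cx=(165,365) if c=="top" else(200,285)
    cr=im[cy-50:cy+50,cx-65:cx+65]; save(cv2.resize(cr,None,fx=6,fy=6,interpolation=cv2.INTER_CUBIC),c+'_z.png')
    for nme in("knob","nose"):
      for r in silhouettes(nme,c)[:1]: print(nme,r["score"],r["position"],r["mask"].sum())
E
```

```text
top 2329
-58.69883196901902 [0.55460635 0.06475493]
[[-1.450e-01  3.000e-03 -3.300e-03  1.380e-02  9.190e-02  2.200e+01]
 [-1.350e-01  1.100e-03 -2.900e-02  2.900e-02  1.215e-01  6.300e+01]
 [-1.250e-01 -3.200e-03 -3.000e-02  2.920e-02  1.214e-01  1.140e+02]
 [-1.150e-01 -1.400e-03 -2.920e-02  3.000e-02  1.215e-01  1.080e+02]
 [-1.050e-01  3.000e-03 -1.100e-02  1.840e-02  9.730e-02  3.500e+01]
 [-9.500e-02  3.700e-03 -2.200e-03  1.140e-02  9.020e-02  2.400e+01]
 [-8.500e-02  2.600e-03 -2.400e-03  9.800e-03  8.980e-02  2.500e+01]
 [-7.500e-02  3.700e-03 -3.400e-03  1.000e-02  8.760e-02  2.400e+01]
 [-6.500e-02  2.600e-03 -1.390e-02  1.930e-02  9.940e-02  4.700e+01]
 [-5.500e-02 -8.000e-04 -2.670e-02  2.900e-02  1.095e-01  1.020e+02]
 [-4.500e-02 -2.900e-03 -2.830e-02  2.960e-02  1.091e-01  1.150e+02]
 [-3.500e-02 -2.100e-03 -2.840e-02  2.990e-02  1.098e-01  1.160e+02]
 [-2.500e-02 -8.000e-04 -2.880e-02  2.990e-02  1.092e-01  1.170e+02]
 [-1.500e-02 -3.900e-03 -2.830e-02  2.880e-02  1.108e-01  1.100e+02]
 [-5.000e-03 -1.800e-03 -2.840e-02  2.970e-02  1.120e-01  1.150e+02]
 [ 5.000e-03 
[... 2702 characters left out ...]
067e-01  5.400e+01]
 [ 7.500e-02 -6.300e-03 -2.180e-02  8.000e-03  9.820e-02  2.800e+01]
 [ 8.500e-02 -7.400e-03 -1.680e-02 -3.400e-03  8.990e-02  2.500e+01]
 [ 9.500e-02 -7.000e-03 -1.730e-02 -3.200e-03  9.040e-02  2.800e+01]
 [ 1.050e-01 -7.500e-03 -1.740e-02 -4.000e-03  8.770e-02  2.400e+01]
 [ 1.150e-01 -6.800e-03 -1.470e-02 -2.500e-03  8.910e-02  2.600e+01]
 [ 1.250e-01 -7.600e-03 -1.570e-02 -2.600e-03  8.790e-02  2.400e+01]
 [ 1.350e-01 -4.800e-03 -2.260e-02  4.800e-03  9.450e-02  6.600e+01]
 [ 1.450e-01 -1.500e-03 -2.190e-02  5.800e-03  9.610e-02  4.800e+01]
 [ 1.550e-01 -2.400e-03 -2.110e-02  5.000e-03  9.560e-02  5.600e+01]]
knob 0.62 [369.7, 225.4] 892
nose 0.95 [326.3, 224.4] 3410
```

```bash
python3 - <<'E'
from h import *
from scipy.spatial.transform import Rotation as R
s=manip.get_state(); q=s["ee_rot"]; r=R.from_quat([*q[1:],q[0]]).as_matrix(); print(np.round(r,3), s["clock"])
z=r[:,2]; yaw=np.degrees(np.arctan2(z[1],z[0])); print(yaw)
for t in (31,-149): print((t-yaw+180)%360-180)
E
```

```text
[[-0.968  0.     0.249]
 [-0.249 -0.    -0.968]
 [-0.    -1.     0.   ]] 1.1
-75.57478217905046
106.57478217905043
-73.42521782094954
```

View pics/top_z.png

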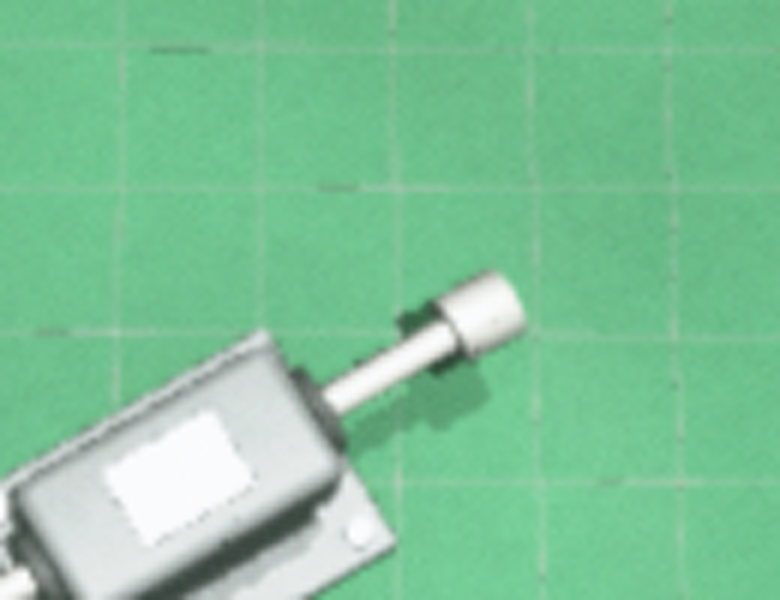

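The close-up shows the knob as a plain cylinder with its centre at about (482,312) in the zoom, clear all round. I'll move over it at the present height while turning the jaws across the spindle.

Call:
jog_arm([
  [0.0854,[0.04,0.04,0],0.18],
  [0.0854,[0.042,0.042,0],0.18],
  [0.0854,[0.042,0.042,0],0.18],
  [0.0854,[0.042,0.042,0],0.18],
  [0.0854,[0.042,0.042,0],0.18],
  [0.0854,[0.042,0.042,0],0.18],
  [0.0854,[0.042,0.042,0],0.18],
  [0.0854,[0.042,0.042,0],0.18],
  [0.0854,[0.042,0.042,0],0.18],
  [0.0854,[0.042,0.042,0],0.18],
], force=40)

```text
clock: 2.35
position: [0.5626, -0.1374, 0.2485]
ee_rot: [-0.606, 0.606, -0.364, 0.365]
contact_force: [0.2, -1.1, 0.4]
width: 0.0851
```

Call:
jog_arm([
  [0.0854,[0.035,0.04,0],0.06],
  [0.0854,[0.034,0.041,0],0.0],
  [0.0854,[0,0,0],0],
  [0.0854,[0,0,0],0],
])

```text
clock: 2.85
position: [0.6298, -0.058, 0.248]
ee_rot: [-0.615, 0.616, -0.348, 0.348]
contact_force: [-0.2, 0.5, -0.6]
width: 0.0856
```

```bash
python3 - <<'E'
from h import *
from scipy.spatial.transform import Rotation as R
s=manip.get_state(); q=s["ee_rot"]; r=R.from_quat([*q[1:],q[0]]).as_matrix(); print(s["position"],s["qpos"],np.round(r[:,2],3))
print(np.degrees(np.arctan2(r[1,2],r[0,2])), s["contact_force"])
M=camera_model("wrist"); im,d=get_image("wrist"); save(im,'w1.png')
K=np.array(M["mtx"]);T=np.array(M["world_from_camera"])
vv,uu=np.mgrid[:400,:640]
P=np.stack([(uu-K[0,2])/K[0,0]*d,-(vv-K[1,2])/K[1,1]*d,-d],-1)@T[:3,:3].T+T[:3,3]
np.save('wP.npy',P); print(T[:3,3],-T[:3,2])
for n in("knob","nose"):
  for x in spot_point(n,"wrist")[:2]: print(n,x["score"],x["position"],at_z("wrist",x["position"],.08,M))
m=(d>0)&(P[...,2]>0.07)&(P[...,2]<0.11)&(np.hypot(P[...,0]-.61,P[...,1]+.03)<.15)
q=P[m]; mu=np.array([.559,.067]);a=np.deg2rad(-59)
ax=np.array([np.cos(a),np.sin(a)]); n=np.array([-ax[1],ax[0]])
S=(q[:,:2]-mu)@ax; t=(q[:,:2]-mu)@n
for b in np.arange(.06,.18,.004):
    k=(S>=b)&(S<b+.004)&(abs(t)<.03)
    if k.sum()>3: print(round(b+.002,3),np.round([t[k].min(),t[k].max(),(t[k].min()+t[k].max())/2,q[k,2].max()],4),k.sum())
E
```

```text
[ 0.62984022 -0.05803292  0.24800033] [-2.01391265e-01  3.63600929e-01  1.37487311e+00 -7.92022103e-04
  1.40410393e+00 -7.42883806e-01] [ 0.857  0.516 -0.001]
31.032792023939404 [-0.17726039  0.53159688 -0.63397406]
[0.58682496 0.01343379 0.37443556] [ 0.16553108 -0.27621199 -0.9467346 ]
knob 0.92 [324.1, 178.8] [ 0.63173241 -0.05675709  0.08      ]
nose 0.74 [320.6, 96.7] [0.58923896 0.00727324 0.08      ]
0.062 [-0.0299  0.0289 -0.0005  0.107 ] 338
0.066 [-0.0197  0.0169 -0.0014  0.1012] 207
0.07 [-0.0196  0.0168 -0.0014  0.1006] 204
0.074 [-0.0081  0.0055 -0.0013  0.0896] 64
0.078 [-0.0081  0.0055 -0.0013  0.0896] 80
0.082 [-0.0081  0.0056 -0.0013  0.0898] 70
0.086 [-0.0081  0.0057 -0.0012  0.0897] 73
0.09 [-0.0081  0.0057 -0.0012  0.0897] 72
0.094 [-0.0082  0.0047 -0.0017  0.089 ] 64
0.098 [-0.0082  0.0048 -0.0017  0.0896] 68
0.102 [-0.0082  0.0048 -0.0017  0.0889] 64
0.106 [-0.0082  0.0049 -0.0017  0.0889] 62
0.11 [-0.0082  0.0049 -0.0017  0.0886] 68
0.114 [-0.0082  0.005  -0.0016  0.0893] 64
0.118 [-0.0083  0.005  -0.0016  0.089 ] 58
0.122 [-0.0083  0.0051 -0.0016  0.0889] 62
0.126 [-0.0083  0.0051 -0.0016  0.0889] 66
0.13 [-0.015   0.0127 -0.0012  0.0957] 167
0.134 [-0.016   0.0128 -0.0016  0.0973] 126
0.138 [-0.015   0.0129 -0.0011  0.0975] 124
0.142 [-0.015   0.013  -0.001   0.0968] 122
0.146 [-0.0151  0.0131 -0.001   0.0969] 122
0.15 [-0.0151  0.0131 -0.001   0.0975] 121
0.154 [-0.0152  0.0133 -0.001   0.0966] 118
0.158 [-0.0152  0.0132 -0.001   0.0964] 69
```

View pics/w1.png

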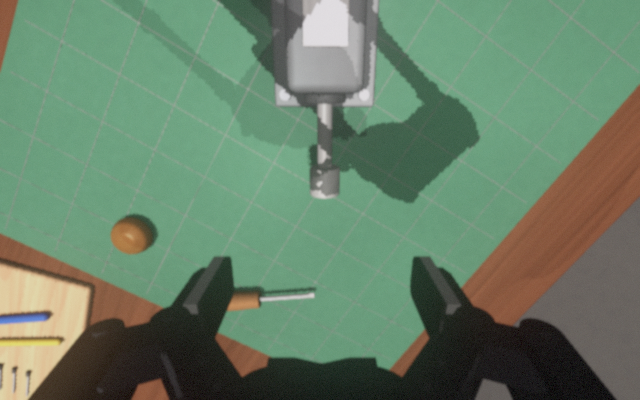

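The wrist picture shows the knob at (324,180) in line with the jaws, with the nose at (322,97). Depth puts the axis at −59.0°, and the jaws are at 31.0°, so they're square. The knob centre is about (0.632, −0.0575). I'll descend around it now.

Call:
jog_arm([
  [0.0854,[0.0025,0.0005,-0.04],0],
  [0.0854,[0,0,-0.05],0],
  [0.0854,[0,0,-0.05],0],
  [0.0854,[0,0,-0.03],0],
  [0.0854,[0,0,0],0],
  [0.0854,[0,0,0],0],
])

```text
clock: 3.75
position: [0.6336, -0.0583, 0.0799]
ee_rot: [0.616, -0.615, 0.348, -0.349]
contact_force: [-0.1, -0.6, 0.4]
width: 0.0854
```

```bash
python3 - <<'E'
from h import *
print(manip.get_state()["position"])
for c in("wrist","top"):
    im,d=get_image(c); save(im,c+'2.png')
E
```

```text
[ 0.63362485 -0.05830898  0.07992974]
```

View pics/wrist2.png

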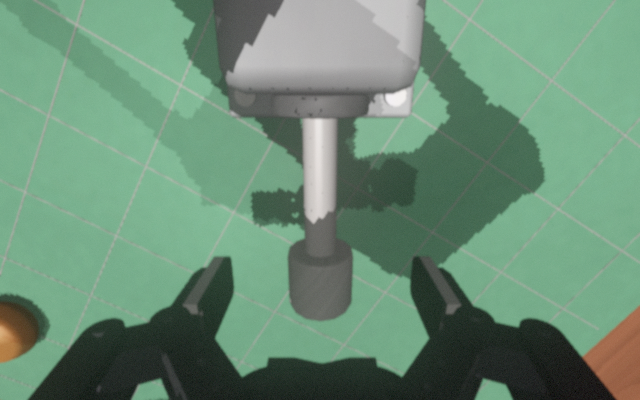

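The knob, at (320,285), sits centred between the fingers. Closing gently.

Call:
jog_arm([
  [0.045,[0,0,-0.002],0],
  [0.036,[0,0,0],0],
  [0.032,[0,0,0],0],
  [0.025,[0,0,0],0],
  [0.025,[0,0,0],0],
  [0.025,[0,0,0],0],
  [0.025,[0,0,0],0],
], force=30)

```text
clock: 4.72
position: [0.6326, -0.0576, 0.0766]
ee_rot: [-0.615, 0.616, -0.348, 0.348]
contact_force: [-2.1, -0.3, 4.0]
width: 0.029
```

```bash
cat > f.py <<'E'
from h import *
out=np.array([.515,-.857,0]); n=np.array([.857,.515,0])
s=manip.get_state(); p=s["position"]; f=s["contact_force"]
print("t",s["clock"],"out mm",round(float((p-[.6336,-.0583,.08])@out*1000),2),"perp",round(float((p-[.6336,-.0583,.08])@n*1000),2),"z",round(p[2],4),"F out",round(float(f@out),2),"Fperp",round(float(f@n),2),"Fz",round(f[2],2),"w",s["width"],"qd",np.abs(s["qd"]).max())
E
python3 f.py
```

```text
t 4.725 out mm -1.13 perp -0.51 z 0.0766 F out -0.81 Fperp -1.95 Fz 4.01 w 0.02904170734596115 qd 0.0016410793072900395
```

Gripped at 29 mm. Now pulling out in small steps along (0.515, −0.857).

Call:
jog_arm([
  [0.025,[0.001,-0.0017,0],0],
  [0.025,[0.001,-0.0017,0],0],
  [0.025,[0,0,0],0],
])

```text
clock: 5.1
position: [0.6345, -0.0608, 0.0765]
ee_rot: [-0.615, 0.615, -0.348, 0.348]
contact_force: [-1.9, -0.6, 5.1]
width: 0.029
```

```bash
python3 f.py
```

```text
t 5.1 out mm 2.58 perp -0.53 z 0.0765 F out -0.43 Fperp -1.9 Fz 5.1 w 0.028970465749788156 qd 0.0025574626071841597
```

Call:
jog_arm([
  [0.025,[0.0005,-0.0009,0],0],
  [0.025,[0.0005,-0.0009,0],0],
  [0.025,[0,0,0],0],
])

```text
clock: 5.48
position: [0.6355, -0.0624, 0.0765]
ee_rot: [0.615, -0.615, 0.348, -0.348]
contact_force: [-2.9, -1.3, 5.6]
width: 0.0294
```

```bash
python3 f.py
```

```text
t 5.475 out mm 4.52 perp -0.51 z 0.0765 F out -0.36 Fperp -3.18 Fz 5.6 w 0.0293661049243446 qd 0.003380924225455606
```

Call:
jog_arm([
  [0.025,[0.0005,-0.0009,0],0],
  [0.025,[0.0005,-0.0009,0],0],
  [0.025,[0,0,0],0],
])

```text
clock: 5.85
position: [0.6366, -0.0642, 0.0765]
ee_rot: [0.615, -0.615, 0.348, -0.348]
contact_force: [-3.0, 0.2, 5.9]
width: 0.0288
```

```bash
python3 f.py
```

```text
t 5.85 out mm 6.6 perp -0.51 z 0.0765 F out -1.68 Fperp -2.44 Fz 5.87 w 0.028829328200973656 qd 0.0015776913176345237
```

Call:
jog_arm([
  [0.025,[0.0005,-0.0009,0],0],
  [0.025,[0,0,0],0],
])

```text
clock: 6.1
position: [0.6371, -0.0651, 0.0765]
ee_rot: [0.616, -0.615, 0.348, -0.348]
contact_force: [-3.4, 0.2, 5.2]
width: 0.029
```

```bash
python3 f.py
```

```text
t 6.1 out mm 7.62 perp -0.51 z 0.0765 F out -1.96 Fperp -2.85 Fz 5.19 w 0.02900444224780434 qd 0.0021360685095787686
```

Call:
jog_arm([
  [0.025,[0.0005,-0.0009,0],0],
  [0.025,[0,0,0],0],
])

```text
clock: 6.35
position: [0.6374, -0.0657, 0.0765]
ee_rot: [0.616, -0.615, 0.349, -0.348]
contact_force: [-3.6, 0.8, 5.5]
width: 0.0288
```

```bash
python3 f.py
```

```text
t 6.35 out mm 8.31 perp -0.54 z 0.0765 F out -2.5 Fperp -2.66 Fz 5.49 w 0.028760433270637237 qd 0.0023007743956049787
```

Call:
jog_arm([
  [0.025,[0.0005,-0.0009,0],0],
  [0.025,[0,0,0],0],
  [0.025,[0,0,0],0],
])

```text
clock: 6.72
position: [0.6376, -0.066, 0.0764]
ee_rot: [0.616, -0.615, 0.349, -0.348]
contact_force: [-2.4, 1.9, 6.8]
width: 0.0289
```

```bash
python3 f.py
```

```text
t 6.725 out mm 8.7 perp -0.54 z 0.0764 F out -2.89 Fperp -1.05 Fz 6.8 w 0.028933901019030747 qd 0.002530493957116443
```

Call:
jog_arm([
  [0.025,[0.0005,-0.0009,0],0],
  [0.025,[0,0,0],0],
  [0.025,[0,0,0],0],
])

```text
clock: 7.1
position: [0.6378, -0.0664, 0.0764]
ee_rot: [0.616, -0.615, 0.35, -0.347]
contact_force: [-3.8, 3.5, 6.5]
width: 0.0292
```

```bash
python3 f.py
```

```text
t 7.1 out mm 9.05 perp -0.58 z 0.0764 F out -4.95 Fperp -1.49 Fz 6.47 w 0.029203099423564804 qd 0.0012143775309880899
```

The arm gives a little: the force is now rising and travel is slowing, so this is the stop. I'll build up to about 8–9 N.

Call:
jog_arm([
  [0.025,[0.0005,-0.0009,0],0],
  [0.025,[0,0,0],0],
  [0.025,[0,0,0],0],
])

```text
clock: 7.48
position: [0.6379, -0.0667, 0.0763]
ee_rot: [0.616, -0.615, 0.35, -0.347]
contact_force: [-4.8, 4.0, 5.9]
width: 0.0293
```

```bash
python3 f.py
```

```text
t 7.475 out mm 9.43 perp -0.61 z 0.0763 F out -5.92 Fperp -2.1 Fz 5.93 w 0.029253648978923706 qd 0.0007594277273661556
```

Call:
jog_arm([
  [0.025,[0.0005,-0.0009,0],0],
  [0.025,[0,0,0],0],
  [0.025,[0,0,0],0],
])

```text
clock: 7.85
position: [0.6381, -0.067, 0.0763]
ee_rot: [0.616, -0.614, 0.35, -0.347]
contact_force: [-5.7, 5.4, 7.0]
width: 0.0292
```

```bash
python3 f.py
```

```text
t 7.85 out mm 9.8 perp -0.62 z 0.0763 F out -7.54 Fperp -2.11 Fz 6.99 w 0.029233644859305085 qd 0.0007484947503058984
```

Call:
jog_arm([
  [0.025,[0.0005,-0.0009,0],0],
  [0.025,[0,0,0],0],
  [0.025,[0,0,0],0],
  [0.025,[0,0,0],0],
])

```text
clock: 8.35
position: [0.6383, -0.0674, 0.0762]
ee_rot: [0.616, -0.614, 0.351, -0.346]
contact_force: [-5.4, 7.0, 7.2]
width: 0.0291
```

```bash
python3 f.py; python3 - <<'E'
from h import *
im,d=get_image("wrist"); save(im,'w3.png')
E
python3 f.py
```

```text
t 8.35 out mm 10.2 perp -0.63 z 0.0762 F out -8.77 Fperp -0.98 Fz 7.2 w 0.02911221895281584 qd 0.0016319808832262906
t 8.4 out mm 10.18 perp -0.64 z 0.0762 F out -8.87 Fperp -1.1 Fz 6.76 w 0.02913104715667476 qd 0.0014254521604258306
```

View pics/w3.png

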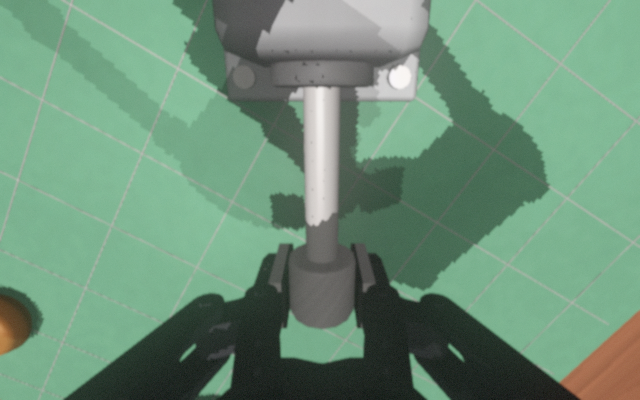

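Outer stop held at about 8.8 N (washers about 7 N) with TCP at 10.2 mm, and the grip hasn't slipped. That puts the stop onset at about 8.3 mm. Now pushing in.

Call:
jog_arm([
  [0.025,[-0.001,0.0017,0],0],
  [0.025,[-0.001,0.0017,0],0],
  [0.025,[-0.001,0.0017,0],0],
  [0.025,[-0.001,0.0017,0],0],
  [0.025,[-0.001,0.0017,0],0],
  [0.025,[0,0,0],0],
])

```text
clock: 9.15
position: [0.6355, -0.0625, 0.0765]
ee_rot: [0.615, -0.615, 0.348, -0.348]
contact_force: [-1.6, -2.6, 5.8]
width: 0.0291
```

```bash
python3 f.py
```

```text
t 9.15 out mm 4.54 perp -0.51 z 0.0765 F out 1.43 Fperp -2.71 Fz 5.83 w 0.029148205261917495 qd 0.00185659176085958
```

Call:
jog_arm([
  [0.025,[-0.001,0.0017,0],0],
  [0.025,[-0.001,0.0017,0],0],
  [0.025,[0,0,0],0],
])

```text
clock: 9.52
position: [0.6334, -0.059, 0.0765]
ee_rot: [0.615, -0.615, 0.348, -0.348]
contact_force: [-1.5, -2.2, 5.8]
width: 0.0289
```

```bash
python3 f.py
```

```text
t 9.525 out mm 0.51 perp -0.5 z 0.0765 F out 1.1 Fperp -2.44 Fz 5.81 w 0.02886548857108565 qd 0.001872284915994156
```

Free travel at about 1.3 N of friction. Continuing inward in 1 mm steps.

Call:
jog_arm([
  [0.025,[-0.0005,0.0009,0],0],
  [0.025,[-0.0005,0.0009,0],0],
  [0.025,[0,0,0],0],
])

```text
clock: 9.9
position: [0.6324, -0.0573, 0.0765]
ee_rot: [-0.615, 0.615, -0.348, 0.348]
contact_force: [-2.3, -2.6, 5.7]
width: 0.029
```

```bash
python3 f.py
```

```text
t 9.9 out mm -1.46 perp -0.49 z 0.0765 F out 1.08 Fperp -3.33 Fz 5.69 w 0.02902688906133053 qd 0.001236066830539654
```

Call:
jog_arm([
  [0.025,[-0.0005,0.0009,0],0],
  [0.025,[-0.0005,0.0009,0],0],
  [0.025,[0,0,0],0],
])

```text
clock: 10.28
position: [0.6314, -0.0555, 0.0765]
ee_rot: [-0.615, 0.615, -0.348, 0.348]
contact_force: [-2.0, -3.3, 6.3]
width: 0.0294
```

```bash
python3 f.py
```

```text
t 10.275 out mm -3.53 perp -0.49 z 0.0765 F out 1.76 Fperp -3.45 Fz 6.32 w 0.02939672284207834 qd 0.002041686253372547
```

Call:
jog_arm([
  [0.025,[-0.0005,0.0009,0],0],
  [0.025,[-0.0005,0.0009,0],0],
  [0.025,[0,0,0],0],
])

```text
clock: 10.65
position: [0.6303, -0.0538, 0.0765]
ee_rot: [-0.615, 0.616, -0.348, 0.348]
contact_force: [-2.0, -3.1, 5.7]
width: 0.0291
```

```bash
python3 f.py
```

```text
t 10.65 out mm -5.57 perp -0.47 z 0.0765 F out 1.58 Fperp -3.31 Fz 5.75 w 0.029141496110520797 qd 0.0016746587512230157
```

Call:
jog_arm([
  [0.025,[-0.0005,0.0009,0],0],
  [0.025,[-0.0005,0.0009,0],0],
  [0.025,[0,0,0],0],
])

```text
clock: 11.02
position: [0.6293, -0.052, 0.0765]
ee_rot: [-0.615, 0.616, -0.348, 0.348]
contact_force: [-1.4, -3.5, 5.3]
width: 0.0291
```

```bash
python3 f.py
```

```text
t 11.025 out mm -7.62 perp -0.42 z 0.0765 F out 2.3 Fperp -3.0 Fz 5.33 w 0.029106150252398048 qd 0.000854277423422003
```

Call:
jog_arm([
  [0.025,[-0.0005,0.0009,0],0],
  [0.025,[0,0,0],0],
  [0.025,[0,0,0],0],
])

```text
clock: 11.4
position: [0.6288, -0.0512, 0.0765]
ee_rot: [-0.615, 0.616, -0.348, 0.348]
contact_force: [-2.4, -2.2, 5.7]
width: 0.0289
```

```bash
python3 f.py
```

```text
t 11.4 out mm -8.61 perp -0.48 z 0.0765 F out 0.63 Fperp -3.12 Fz 5.67 w 0.028902929080040204 qd 0.0014133370271468045
```

Call:
jog_arm([
  [0.025,[-0.0005,0.0009,0],0],
  [0.025,[0,0,0],0],
  [0.025,[0,0,0],0],
])

```text
clock: 11.78
position: [0.6286, -0.0508, 0.0766]
ee_rot: [-0.615, 0.616, -0.348, 0.349]
contact_force: [-1.7, -4.1, 5.5]
width: 0.0289
```

```bash
python3 f.py
```

```text
t 11.775 out mm -9.01 perp -0.44 z 0.0766 F out 2.63 Fperp -3.59 Fz 5.47 w 0.02888332896960209 qd 0.003255451937229146
```

Contact with the inner stop. Building up in 1 mm commanded steps.

Call:
jog_arm([
  [0.025,[-0.0005,0.0009,0],0],
  [0.025,[0,0,0],0],
  [0.025,[0,0,0],0],
])

```text
clock: 12.15
position: [0.6284, -0.0505, 0.0767]
ee_rot: [-0.615, 0.616, -0.347, 0.349]
contact_force: [-1.0, -5.5, 4.9]
width: 0.0292
```

```bash
python3 f.py
```

```text
t 12.15 out mm -9.36 perp -0.4 z 0.0767 F out 4.23 Fperp -3.68 Fz 4.87 w 0.02924752438746271 qd 0.0012313271820081871
```

Call:
jog_arm([
  [0.025,[-0.0005,0.0009,0],0],
  [0.025,[0,0,0],0],
  [0.025,[0,0,0],0],
])

```text
clock: 12.52
position: [0.6282, -0.0501, 0.0767]
ee_rot: [-0.615, 0.616, -0.347, 0.349]
contact_force: [-0.8, -6.5, 4.6]
width: 0.0288
```

```bash
python3 f.py
```

```text
t 12.525 out mm -9.77 perp -0.41 z 0.0767 F out 5.19 Fperp -4.07 Fz 4.55 w 0.028807816629493027 qd 0.002473248474295781
```

Call:
jog_arm([
  [0.025,[-0.0005,0.0009,0],0],
  [0.025,[0,0,0],0],
  [0.025,[0,0,0],0],
])

```text
clock: 12.9
position: [0.6281, -0.0498, 0.0767]
ee_rot: [-0.615, 0.616, -0.346, 0.35]
contact_force: [-0.4, -8.1, 3.9]
width: 0.0291
```

```bash
python3 f.py
```

```text
t 12.9 out mm -10.15 perp -0.37 z 0.0767 F out 6.71 Fperp -4.56 Fz 3.88 w 0.02911833810808002 qd 0.0011330397745895
```

Call:
jog_arm([
  [0.025,[-0.0005,0.0009,0],0],
  [0.025,[0,0,0],0],
  [0.025,[0,0,0],0],
])

```text
clock: 13.28
position: [0.6279, -0.0494, 0.0768]
ee_rot: [-0.615, 0.617, -0.346, 0.35]
contact_force: [0.6, -10.4, 4.3]
width: 0.0291
```

```bash
python3 f.py
```

```text
t 13.275 out mm -10.55 perp -0.33 z 0.0768 F out 9.16 Fperp -4.86 Fz 4.29 w 0.029131240133851537 qd 0.0024128716592721
```

Call:
jog_arm([
  [0.025,[-0.0003,0.0004,0],0],
  [0.025,[0,0,0],0],
  [0.025,[0,0,0],0],
  [0.025,[0,0,0],0],
])

```text
clock: 13.78
position: [0.6278, -0.0493, 0.0768]
ee_rot: [-0.614, 0.617, -0.346, 0.35]
contact_force: [0.5, -9.7, 4.2]
width: 0.0292
```

```bash
python3 f.py
```

```text
t 13.775 out mm -10.74 perp -0.37 z 0.0768 F out 8.59 Fperp -4.56 Fz 4.18 w 0.029150107262177462 qd 0.001089706632135426
```

Inner stop held at about 8.7 N with TCP at −10.74 mm, against 8.8 N at +10.18 mm outside. By symmetry the middle is at about −0.3 mm and the free float about 17.3 mm. Moving to the middle.

Call:
jog_arm([
  [0.025,[0.001,-0.0017,0],0],
  [0.025,[0.001,-0.0017,0],0],
  [0.025,[0.001,-0.0017,0],0],
  [0.025,[0.001,-0.0017,0],0],
  [0.025,[0.001,-0.0017,0],0],
  [0.025,[0.001,-0.0017,0],0],
  [0.025,[0,0,0],0],
  [0.025,[0,0,0],0],
])

```text
clock: 14.78
position: [0.6313, -0.0554, 0.0764]
ee_rot: [0.616, -0.615, 0.349, -0.348]
contact_force: [-2.6, -1.2, 7.4]
width: 0.0291
```

```bash
python3 f.py
```

```text
t 14.775 out mm -3.65 perp -0.48 z 0.0764 F out -0.3 Fperp -2.87 Fz 7.37 w 0.029059702785779955 qd 0.0020051312645074947
```

Need +3.4 mm.

Call:
jog_arm([
  [0.025,[0.0009,-0.0015,0],0],
  [0.025,[0.0009,-0.0015,0],0],
  [0.025,[0,0,0],0],
  [0.025,[0,0,0],0],
])

```text
clock: 15.28
position: [0.6331, -0.0584, 0.0764]
ee_rot: [0.616, -0.615, 0.349, -0.348]
contact_force: [-3.8, -1.6, 6.2]
width: 0.0292
```

```bash
python3 f.py
```

```text
t 15.275 out mm -0.16 perp -0.46 z 0.0764 F out -0.55 Fperp -4.06 Fz 6.24 w 0.029161081710502225 qd 0.0026580952841855406
```

Within 0.1 mm of the middle. Taking a reference picture, then opening.

```bash
python3 - <<'E'
from h import *
im,d=get_image("wrist"); save(im,'w4.png')
E
python3 f.py
```

```text
t 15.325 out mm -0.16 perp -0.46 z 0.0764 F out -0.85 Fperp -3.22 Fz 5.86 w 0.029035340256107805 qd 0.0016893539894386426
```

Call:
jog_arm([
  [0.032,[0,0,0],0],
  [0.036,[0,0,0],0],
  [0.045,[0,0,0],0],
  [0.0854,[0,0,0],0],
  [0.0854,[0,0,0],0],
  [0.0854,[0,0,0],0],
  [0.0854,[0,0,0],0],
  [0.0854,[0,0,0],0],
])

```text
clock: 16.32
position: [0.6338, -0.059, 0.0764]
ee_rot: [0.615, -0.615, 0.348, -0.348]
contact_force: [-0.0, -0.3, 0.2]
width: 0.0855
```

```bash
python3 f.py; python3 - <<'E'
from h import *
im,d=get_image("wrist"); save(im,'w5.png')
E
```

```text
t 16.325 out mm 0.69 perp -0.22 z 0.0764 F out 0.25 Fperp -0.2 Fz 0.17 w 0.08545809729038635 qd 0.0010103571960159976
```

View pics/w4.png

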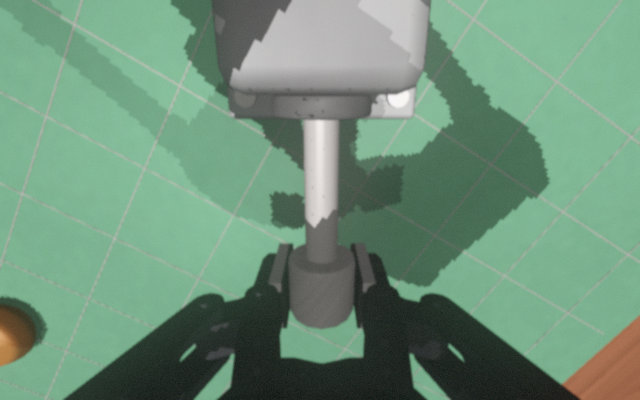

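View pics/w5.png

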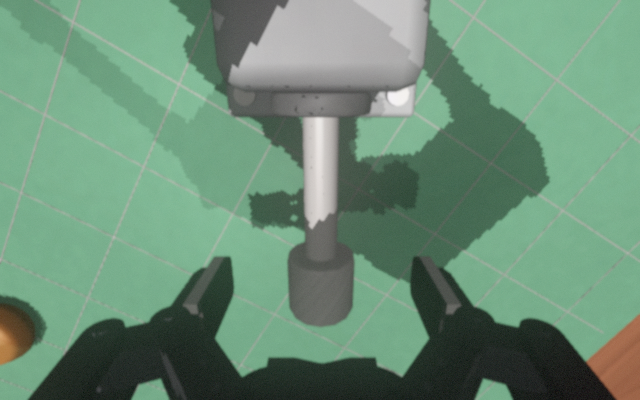

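After opening, the nose-to-knob gap in the picture is unchanged (about 129 px). The TCP moved 0.85 mm on release, but the knob did not follow. I'll lift clear and verify by depth.

Call:
jog_arm([
  [0.0854,[0,0,0.02],0],
  [0.0854,[0,0,0.04],0],
  [0.0854,[0,0,0.05],0],
  [0.0854,[0,0,0.05],0],
  [0.0854,[0,0,0.01],0],
  [0.0854,[0,0,0],0],
  [0.0854,[0,0,0],0],
  [0.0854,[0,0,0],0],
])

```text
clock: 17.38
position: [0.633, -0.0589, 0.2443]
ee_rot: [-0.615, 0.616, -0.349, 0.347]
contact_force: [0.0, 0.8, 0.5]
width: 0.0852
```

```bash
python3 f.py; python3 - <<'E'
from h import *
P0=np.load('wP.npy')
M=camera_model("wrist"); im,d=get_image("wrist"); save(im,'w6.png')
K=np.array(M["mtx"]);T=np.array(M["world_from_camera"])
vv,uu=np.mgrid[:400,:640]
P1=np.stack([(uu-K[0,2])/K[0,0]*d,-(vv-K[1,2])/K[1,1]*d,-d],-1)@T[:3,:3].T+T[:3,3]
a=np.deg2rad(-59);ax=np.array([np.cos(a),np.sin(a)]); n=np.array([-ax[1],ax[0]])
for P in(P0,P1):
    X=P[...,:2]-[.559,.067]; S=X@ax;t=X@n+.0013;z=P[...,2]
    kn=(abs(t)<.0145)&(abs(t)>.009)&(z>.075)&(z<.1)&(S>.1)&(S<.18)
    no=(abs(t)<.018)&(abs(t)>.009)&(z>.08)&(z<.104)&(S>.04)&(S<.1)
    print("knob",np.percentile(S[kn],[1,50,99]),kn.sum(),"nose",np.percentile(S[no],99))
get_image("top")
for nme,z in(("amber",.014),("scriber",0),("bead_tray",0)):
    for r in spot_point(nme,"top")[:1]: print(nme,round(r["score"],2),np.round(at_z("top",r["position"],z),4))
E
```

```text
t 17.375 out mm 0.17 perp -0.85 z 0.2443 F out -0.68 Fperp 0.42 Fz 0.47 w 0.08524247265960622 qd 0.009180083323663787
knob [0.13084469 0.14296459 0.15778487] 326 nose 0.07182451306069625
knob [0.13151794 0.14308155 0.15841949] 355 nose 0.0719622756451522
amber 0.74 [ 0.4733 -0.2666  0.014 ]
scriber 0.57 [ 0.6531 -0.2567  0.    ]
bead_tray 0.65 [0.6213 0.4208 0.    ]
```

View pics/w6.png

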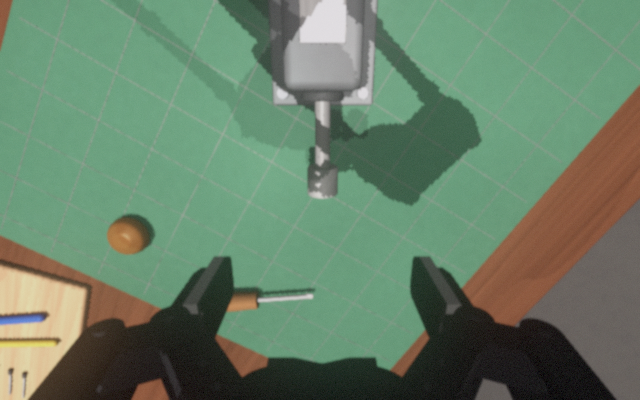

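The picture shows the knob free at (322,182), with the scriber and amber where they were. The knob is about 0.6 mm farther out than at the start; TCP travel says about 1 mm, which agrees well enough. Handing in.

```bash
python3 -c "
from h import *
print(sign_off())"; python3 f.py
```

```text
the job is handed in; nothing more can be done
None
the job is handed in; nothing more can be done
```

The end float is about 17.3 mm between the two stops. The spindle is released close to midway, and the job was handed in at about 17.5 s of the 64 s allowed. No verdict is reported.

- **Stops:** I gripped the knob at 30 N and pulled until the force built up at about 4 N/mm. I held the outer stop at about 8.8 N, then pushed in and held the inner stop at about 8.7 N. Each reading includes about 1.5 N of spindle friction.
- **Middle:** The two stop readings put the middle at −0.28 mm on my scale, and I let go at −0.16 mm. The gripper shifted 0.85 mm outward on opening, but the nose-to-knob gap in the wrist picture did not change.
- **Resting position:** Depth after lifting put the knob about 0.6 mm farther out than at the start. The arm's own travel says about 1.0 mm. Either way it is well inside the 2 mm limit.
- **Robot clear:** The gripper is open, about 165 mm above the knob, and the measured force is near zero.
- **Amber, scriber and tray:** They were never approached. The network's second reading put them 8–12 mm from its first. I take that as detection noise: in the wrist pictures the amber and scriber look unmoved. The tray is out of the wrist camera's view, and I did not check it again by eye.

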